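Put the tube rack away in the bay that has room and close the amber door over it

TASK

Put the white rack of tubes away in the small bench cabinet: slide it along the bench, without lifting or tipping it, into whichever of the two bays still has room for it, until it is completely inside. Then slide the amber door fully across, as far as it goes, so that it closes off the bay with the rack. The flask, the wash bottle and the beaker stay standing where they are.

Things in the scene. Friction and masses are not known exactly. Their poses are not given: they have to be found in the camera images.
- rack: White plastic test-tube rack, a closed block 170 mm long (its x axis) x 100 mm wide (y) x 72 mm high with plain upright sides; 16 capped tubes fixed in its top rise to 110 mm above the bench. Too wide for the gripper. 0.4 to 0.8 kg; slides on the bench. Origin: centre of its underside.
- cabinet: White two-bay cabinet standing on the bench, fixed, with no floor: things slide in along the bench. Origin: bench level, middle of its front edge; x points into it, y along the front, z up. Three walls 12 mm thick, centred on y = -142, 0, +142 mm, leave two bays 130 mm wide, open in front (x = 0), inner back wall at x = 250 mm. Clear roof, underside at 135 mm, 8 mm thick.
- bay_a (a point): Middle of the open front of the bay at cabinet y = +71 mm (the bay nearer the robot), at bench level; axes as the cabinet's.
- bay_b (a point): Middle of the open front of the bay at cabinet y = -71 mm (the bay farther from the robot), at bench level; axes as the cabinet's.
- rail (a point): Upper front edge, at mid-length, of the aluminium rail along the whole front of the roof, 150 mm above the bench; the rail is 15 mm high and reaches 14 mm in front of the opening (cabinet x = -14 to 0 mm). The door hangs under it.
- door (a joint): Sliding amber see-through door, 142 mm wide (covers one bay), 6 mm thick, at cabinet x = -9 to -3 mm, 5 to 134 mm high. 0 m = fully over bay_a (y = +71 mm); 0.142 m = fully over bay_b (y = -71 mm); a stop at each end. The door's centre is at cabinet y = 0.071 m minus this value. It stays where it is left; moving it takes about 1.5 to 3 N.
- door_bar (a point): Top end, on its axis and 115 mm above the bench, of the upright pull bar in the middle of the door: round steel, 10 mm thick, axis 44 mm in front of the opening (cabinet x = -44 mm), from 35 to 115 mm high, joined to the door by a 10 mm arm at each end. It can be pushed along from either side; free space between bar and door 30 mm.
- carton_short: Cardboard carton, 55 mm deep, 114 mm wide, 95 mm high, standing against the back of one bay. It is heavy and does not move. Origin: bench level, middle of its rear edge, at the bay's back wall (cabinet x = 250 mm); it reaches 55 mm from there towards the front, so 195 mm of its bay's depth is free.
- carton_long: Cardboard carton, 210 mm deep, 114 mm wide, 95 mm high, standing in the other bay; heavy, does not move. Origin: bench level, middle of its rear edge, at the bay's back wall; it reaches 210 mm from there towards the front, so only 40 mm of its bay is free.
- flask: Loose empty conical glass flask, 84 mm in diameter at the base, 36 mm at 92 mm height, rim 42 mm at its top, 140 mm high; stands in front of the bay with the long carton. Origin: centre of its underside.
- wash_bottle: Loose white wash bottle with blue cap, 64 mm in diameter, 190 mm high with its bent spout; beyond the work. Origin: centre of its underside.
- beaker: Loose empty glass beaker, 68 mm in diameter, 90 mm high, beside the cabinet, on the side away from the robot. Origin: centre of its underside.

How it is judged:
By the outcome, as a careful person would: the job done as asked, in the order asked, and still so for the second after the job is handed in, with the robot touching nothing.
It also fails if it takes over 67 s, if anything falls off the work surface, if the arm or the gripper's body presses on something with over 40 N, if the wrist force passes 120 N, or if a joint passes its speed limit or range.

ROBOT

A 6-joint arm with a two-finger parallel gripper is mounted at the origin on the work surface. World frame = base frame: x ahead of the robot, y to its left, z up, the work surface at z = 0. Lengths are in m, angles in rad, forces in N, time in s.
With the tool pointing down it reaches from about 0.225 to 0.875 m from the base axis. Payload 3.4 kg.
Tool frame: the origin (TCP) lies at the very end of the fingers, on their centre line; the grasp point (between the pads) lies manip.grip_point_offset behind it (manip.grip_point_offset is the distance from the TCP to the grasp point, in m); z points along the fingers, y is the line along which they close (so a half turn about z gives the same grasp; the last joint's range is limited). The gripper opens to 85 mm and grips with 20 to 120 N. Pads are 22 mm wide; open, the fingers measure 114 mm over their backs; the gripper's body (76 mm by 85 mm) begins 54 mm behind the grasp point. The pads swing forward as they close: fully open they stand 13 mm farther back than shut.
Start: joints at [1.006, 0.276, 1.505, -0, 1.361, -0.121], TCP at [0.247, 0.519, 0.231] pointing down, gripper open.
Joint ranges: [-2.89, 2.89], [-0.75, 2.08], [0.22, 2.7], [-1.18, 4.32], [0.11, 2.71], [-2.7, 2.7]. Speed limits (rad/s): [2.57, 2.57, 3.14, 3.14, 3.14, 3.14].

INTERFACE

Orientations are given as a unit quaternion [w, x, y, z].
In Python, from rig import manip gives the robot as it stands.
- The arm moves only by the shell command python3 -m pendant 'ROWS' [FORCE]. ROWS is JSON, a list of rows, each an object of numbers: "jaw": the opening, from -1 (shut) to 1 (fully open); "tx", "ty", "tz": the shift along the world's x, y, z in cm; "ax", "ay", "az": the turn, a rotation vector about the world's x, y, z in degrees. In form: [{"jaw": .., "tx": .., "ty": .., "tz": .., "ax": .., "ay": .., "az": ..}, ...]. A call has 1 to 10 rows; each row is the pose to reach, as a shift and turn from the pose commanded when the call began; what a row does not reach only later rows make up. A row lasts 1/8 s, in which the tool goes at most 62.5 mm and 10.7 degrees, less where a joint would pass 70% of its speed; a pose out of reach is approached as far as the arm can. A call with a gripper value outside its range is refused whole. The fingers move at their own pace and stop on an object; FORCE is the grip in N (left out, the last holds). Time passes only in rows, so rows that repeat a pose let the fingers close. It gives the time, the measured TCP pose, the force, the opening and the grip force at its end, in the units of the state.
- manip.get_state(): the state, without advancing time (a new reading comes with each control period).
- manip.get_image(name): name is "scene" or "top"; returns a dict with "pixels" (384x512x3 uint8, blue, green, red), "depth" (384x512 float32, m along the optical axis (not along the pixel's ray), 0 where there is no reading), "fx", "fy", "cx", "cy" (pixels), "pose" (4x4, takes a point from camera to world coordinates). Camera axes: x right, y down, z forward; pixel columns grow to the right and rows downward; lengths in m; the calibration is good to about 2 mm. A picture is of the moment at which its call begins.
- manip.sign_off(): hands the job in; it is judged then, once.
The state is a dict: "clock": time; "qpos": joint angles; "qd": joint speeds; "effort": joint torques, N m; "position": TCP position; "ee_rot": TCP orientation; "contact_force": force on the tool from outside, world axes, zero at the start; "moment": the same for the moment, N m; "width": finger opening in m; "gripper_force": force on a finger pad.
Only numpy, scipy, OpenCV 4.12 (cv2) and the standard library are available. Lean on these libraries where they do the work, as an engineer would, in place of code of your own. Each camera call takes 0.05 s, during which the arm holds its last target. There are 200 camera calls.

## Working session

There is one attempt and no reset: what is moved stays moved. The work goes in short steps, Python scripts to look and compute and a shell command to move; the robot and the scene stay as the last step left them, time stands still between calls to the robot, and variables do not carry over. Pictures are saved under pics/ and viewed, at most 10 in all, crops included, and the job is handed in when it is done.

```bash
mkdir -p pics
python3 - <<'E'
from rig import manip
import cv2,numpy as np
for n in("scene","top"):
    im=manip.get_image(n); cv2.imwrite(f"pics/{n}0.png",im["pixels"]); np.savez(f"{n}0.npz",**im)
    print(n,im["fx"],im["cx"],im["cy"],np.round(im["pose"],3).tolist())
print(manip.get_state(), manip.grip_point_offset)
E
```

```text
scene 480.0834876165533 265.22932562669706 188.81432005597665 [[0.97, 0.167, -0.178, 0.885], [0.244, -0.682, 0.689, -0.873], [-0.006, -0.712, -0.702, 1.098], [0.0, 0.0, 0.0, 1.0]]
top 443.61367523342034 253.51714361492972 189.07606368937982 [[-0.009, -0.998, 0.07, 0.532], [-1.0, 0.01, 0.013, 0.077], [-0.013, -0.07, -0.997, 1.372], [0.0, 0.0, 0.0, 1.0]]
{'clock': 0.1, 'qpos': array([ 1.00599030e+00,  2.76551799e-01,  1.50602321e+00, -8.19556546e-06,
        1.36071766e+00, -1.21013397e-01]), 'qd': array([-0.00018068, -0.00116807, -0.00592515, -0.00021978,  0.00044301,
        0.00127107]), 'effort': array([ 3.01031709e-03, -4.17698872e+01, -2.46407479e+01, -2.17017555e-04,
        5.78590902e-03,  5.62965312e-06]), 'position': array([0.24664021, 0.51888121, 0.23050814]), 'ee_rot': array([-2.82024015e-04,  2.20078923e-01,  9.75481699e-01, -8.01869480e-04]), 'contact_force': array([ 0.70726894,  0.23411405, -0.99338065]), 'moment': array([-0.03149009, -0.03439634,  0.02996919]), 'gripper_force': 0.0, 'width': 0.08577973037672236} 0.0187
```

View pics/scene0.png

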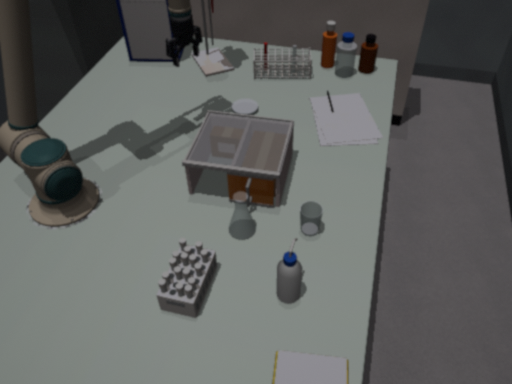

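View pics/top0.png

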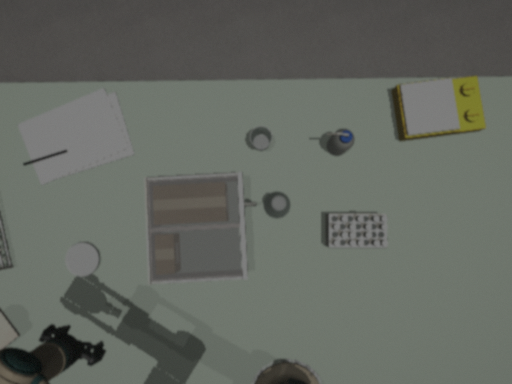

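The scene view shows the rack at about (188,277), the cabinet with its amber door over the far bay (255,188), the flask at (242,215) in front of the door, the wash bottle at (289,278) and the beaker at (311,220). In the top view the cabinet opens to the right, which is world -y. The short carton is in the near bay (165,253), so the rack at (357,230) goes in bay_a.

```bash
cat > h.py <<'E'
import numpy as np,cv2
def cloud(im):
    v,u=np.mgrid[:384,:512]; d=im["depth"]
    c=np.stack([(u-im["cx"])/im["fx"]*d,(v-im["cy"])/im["fy"]*d,d],-1)
    P=c@im["pose"][:3,:3].T+im["pose"][:3,3]; P[d==0]=np.nan; return P
def ray(im,u,v,z):
    d=im["pose"][:3,:3]@np.array([(u-im["cx"])/im["fx"],(v-im["cy"])/im["fy"],1]); o=im["pose"][:3,3]
    return (o+d*(z-o[2])/d[2])
def rect(P,m):
    q=P[m][:,:2].astype(np.float32)*1000; return cv2.minAreaRect(q),len(q)
E
python3 - <<'E'
from h import *
T=dict(np.load("top0.npz"));S=dict(np.load("scene0.npz"))
for n,im in(("top",T),("scene",S)):
    P=cloud(im);x,y,z=P[...,0],P[...,1],P[...,2]
    print(n,"bench z",np.nanmedian(z[(abs(z)<.03)]))
    objs=[("rack",(.4,.5),0,0)]
    m=(z>.025)&(z<.25)&(x>.25)&(x<.8)&(y>-.5)&(y<.4)
    k,l,st,c=cv2.connectedComponentsWithStats(m.astype(np.uint8))
    for i in range(1,k):
        if st[i,4]>60:
            mm=l==i; r,_=rect(P,mm); print(st[i].tolist(),"xy",np.round(r[0]),np.round(r[1]),round(r[2],1),"z",np.round(np.percentile(z[mm],[5,50,95]),3))
P=cloud(T);z=P[...,2]
# z map sample rows
for v in (205,255): print(v,[(u,*np.round(P[v,u],3)) for u in range(148,300,8)])
c=cv2.resize(T["pixels"][120:290,140:400],None,fx=3,fy=3,interpolation=cv2.INTER_CUBIC)
cv2.imwrite("pics/c1.png",cv2.convertScaleAbs(c,alpha=1.4))
E
```

```text
top bench z -0.001465459911218936
[400, 127, 55, 13, 484] xy [ 786. -427.] [ 28. 146.] 0.1 z [0.033 0.069 0.078]
[250, 129, 23, 22, 173] xy [771.  70.] [58. 65.] 0.1 z [0.029 0.069 0.09 ]
[327, 129, 28, 27, 534] xy [ 757. -159.] [63. 76.] 30.3 z [0.044 0.124 0.183]
[144, 172, 113, 113, 10693] xy [513. 239.] [297. 311.] 2.6 z [0.137 0.142 0.148]
[265, 193, 24, 24, 442] xy [579.  25.] [70. 70.] 89.3 z [0.028 0.067 0.141]
[326, 214, 62, 34, 2066] xy [ 499. -208.] [170.  97.] 89.4 z [0.065 0.072 0.111]
scene bench z 0.0004376878973588738
[182, 110, 112, 124, 7904] xy [518. 187.] [298. 414.] 2.4 z [0.042 0.142 0.149]
[300, 200, 21, 32, 527] xy [772.  69.] [56. 71.] 0.3 z [0.03  0.064 0.09 ]
[157, 237, 60, 76, 2888] xy [ 502. -211.] [175. 103.] 89.1 z [0.036 0.074 0.112]
[277, 238, 26, 61, 1028] xy [ 768. -163.] [77. 62.] 50.1 z [0.035 0.116 0.166]
[272, 350, 15, 34, 298] xy [ 790. -402.] [24. 80.] 3.9 z [0.06  0.076 0.08 ]
205 [(148, np.float64(0.576), np.float64(0.386), np.float64(0.141)), (156, np.float64(0.576), np.float64(0.364), np.float64(0.143)), (164, np.float64(0.576), np.float64
[... 1573 characters left out ...]
 np.float64(0.437), np.float64(0.208), np.float64(0.146)), (220, np.float64(0.437), np.float64(0.187), np.float64(0.138)), (228, np.float64(0.437), np.float64(0.164), np.float64(0.14)), (236, np.float64(0.436), np.float64(0.142), np.float64(0.138)), (244, np.float64(0.437), np.float64(0.12), np.float64(0.147)), (252, np.float64(0.425), np.float64(0.101), np.float64(-0.004)), (260, np.float64(0.425), np.float64(0.076), np.float64(-0.002)), (268, np.float64(0.425), np.float64(0.051), np.float64(-0.002)), (276, np.float64(0.424), np.float64(0.027), np.float64(-0.005)), (284, np.float64(0.424), np.float64(0.002), np.float64(-0.0)), (292, np.float64(0.425), np.float64(-0.022), np.float64(0.006))]
```

View pics/c1.png

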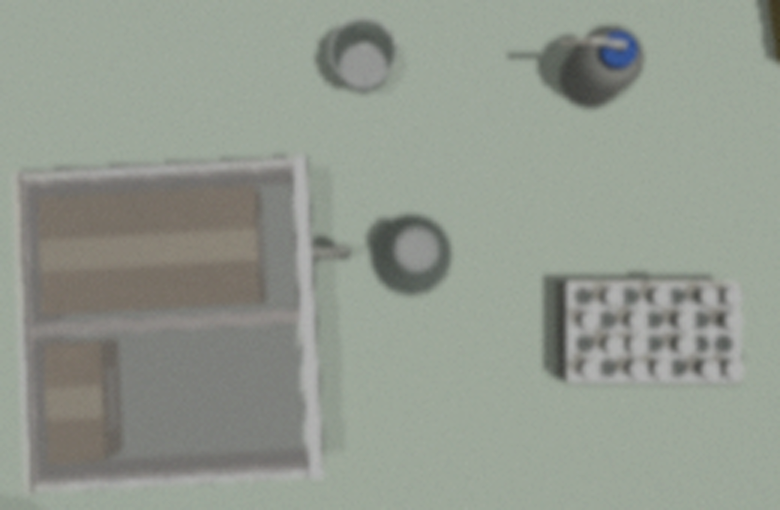

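The crop shows the cabinet turned about 2.5°, with its rail running from (305,157) to (318,475). The bar is at about (335,250), with the flask at (410,252) close in front of it. The rack block spans (565,280) to (740,380).

```bash
cat > cab.py <<'E'
from h import *
def fit(T,S=None):
    P=cloud(T);x,y,z=P[...,0],P[...,1],P[...,2]
    m=(z>.128)&(z<.165)&(x>.3)&(x<.7)&(y>.05)&(y<.42)
    k,l,st,c=cv2.connectedComponentsWithStats(m.astype(np.uint8)); i=1+st[1:,4].argmax(); m=l==i
    F=[];B=[]
    for v in range(180,275):
        u=np.where(m[v])[0]
        if len(u): F.append(ray(T,u.max()+.5,v,.15)); B.append(ray(T,u.min()-.5,v,.143))
    L=[];R=[]
    for u in range(158,238):
        v=np.where(m[:,u])[0]; L.append(ray(T,u,v.min()-.5,.143)); R.append(ray(T,u,v.max()+.5,.143))
    out={}
    for n,q in dict(F=F,B=B,L=L,R=R).items():
        vx,vy,x0,y0=cv2.fitLine(np.array(q)[:,:2].astype(np.float32),cv2.DIST_HUBER,0,.001,.001).ravel()
        out[n]=(np.array([x0,y0]),np.array([vx,vy])); print(n,np.round([x0,y0],4),"ang",round(np.degrees(np.arctan2(vy,vx)),2))
    return out
E
python3 - <<'E'
from cab import *
T=dict(np.load("top0.npz"));S=dict(np.load("scene0.npz"))
o=fit(T)
X=lambda a,b:(lambda t:a[0]+a[1]*t[0])(np.linalg.solve(np.c_[a[1],-b[1]],b[0]-a[0]))
fl,fr,bl,br=[X(o[a],o[b]) for a,b in("FL","FR","BL","BR")]
print("far-front,near-front",fl,fr,"back",bl,br,"width",np.linalg.norm(fl-fr),"depth",np.linalg.norm(fl-bl))
yc=(fr-fl)/np.linalg.norm(fr-fl); xc=np.array([yc[1],-yc[0]])
O=(fl+fr)/2+xc*.014
print("O",O,"xc",xc,"yaw",np.degrees(np.arctan2(xc[0],xc[1])))
print("bay_a",O+yc*.071,"bar pred",O-yc*.071-xc*.044)
for n,im in(("top",T),("scene",S)):
    P=cloud(im);x,y,z=P[...,0],P[...,1],P[...,2]
    m=(z>.1)&(z<.122)&(x>.5)&(x<.65)&(y>.06)&(y<.125)
    if m.sum(): print(n,"bar",m.sum(),np.nanmedian(P[m],0), np.nanmin(P[m],0),np.nanmax(P[m],0))
    # rack top plane block
    m=(z>.05)&(z<.125)&(x>.42)&(x<.58)&(y>-.33)&(y<-.1)
    r,_=rect(P,m);print(n,"rack",r)
    m=(z>.06)&(z<.08)&(x>.42)&(x<.58)&(y>-.33)&(y<-.1)
    r,_=rect(P,m);print(n,"rack block",r)
    m=(z>.125)&(z<.15)&(x>.5)&(x<.65)&(y>-.03)&(y<.06)
    if m.sum():print(n,"flask rim",rect(P,m))
# white block by colour in top view
h=cv2.cvtColor(T["pixels"],cv2.COLOR_BGR2HSV)
print("flask base rays (top px 277,204)",ray(T,277,204,.0),ray(T,279,203.5,.14))
E
```

```text
F [0.521  0.1173] ang 2.71
B [0.5159 0.3935] ang 2.62
L [0.66   0.2572] ang -87.3
R [0.3646 0.2482] ang -87.36
far-front,near-front [0.6663119 0.1241787] [0.37095547 0.11021576] back [0.65329564 0.39982188] [0.3582437  0.38631698] width 0.29568633 depth 0.27595034
O [0.5179726  0.13118161] xc [-0.04722213  0.9988844 ] yaw -2.7066355
bay_a [0.4470518  0.12782884] bar pred [0.5909712  0.09058347]
top bar 44 [0.57755904 0.10154055 0.1164076 ] [0.57465815 0.08595874 0.11090932] [0.58344701 0.11996744 0.12058743]
top rack ((498.93597412109375, -207.66998291015625), (170.20628356933594, 96.58073425292969), 89.52740478515625)
top rack block ((499.13604736328125, -207.87664794921875), (169.79844665527344, 96.16973114013672), 89.52286529541016)
top flask rim (((578.8782958984375, 24.52269172668457), (39.13392639160156, 39.235572814941406), 88.8786392211914), 178)
scene bar 162 [0.57093498 0.12194987 0.11326471] [0.50842269 0.08133954 0.10002641] [0.64186457 0.12496289 0.12193787]
scene rack ((502.1746826171875, -210.57418823242188), (174.57138061523438, 102.54071044921875), 88.8138198852539)
scene rack block ((501.7675476074219, -210.69622802734375), (174.31910705566406, 102.49681091308594), 89.13361358642578)
scene flask rim (((582.2289428710938, 21.345949172973633), (41.462158203125, 41.96419906616211), 55.617774963378906), 155)
flask base rays (top px 277,204) [0.58102719 0.0219071  0.        ] [0.577331  0.0219389 0.14     ]
```

```bash
R='"jaw":0.3,"tx":35.3,"ty":-72.8,"tz":3,"ax":0,"ay":0,"az":28.1'
python3 -m pendant '[{"jaw":0.3,"tx":17,"ty":-36,"tz":3,"ax":0,"ay":0,"az":14},{"jaw":0.3,"tx":17,"ty":-36,"tz":3,"ax":0,"ay":0,"az":14},{"jaw":0.3,"tx":17,"ty":-36,"tz":3,"ax":0,"ay":0,"az":14},{"jaw":0.3,"tx":17,"ty":-36,"tz":3,"ax":0,"ay":0,"az":14},{"jaw":0.3,"tx":17,"ty":-36,"tz":3,"ax":0,"ay":0,"az":14},{"jaw":0.3,"tx":17,"ty":-36,"tz":3,"ax":0,"ay":0,"az":14},{"jaw":0.3,"tx":17,"ty":-36,"tz":3,"ax":0,"ay":0,"az":14},{"jaw":0.3,"tx":17,"ty":-36,"tz":3,"ax":0,"ay":0,"az":14},{"jaw":0.3,"tx":17,"ty":-36,"tz":3,"ax":0,"ay":0,"az":14},{"jaw":0.3,"tx":17,"ty":-36,"tz":3,"ax":0,"ay":0,"az":14}]'
python3 -m pendant '[{"jaw":0.3,"tx":18.3,"ty":-36.8,"tz":0,"ax":0,"ay":0,"az":14.1},{"jaw":0.3,"tx":18.3,"ty":-36.8,"tz":0,"ax":0,"ay":0,"az":14.1},{"jaw":0.3,"tx":18.3,"ty":-36.8,"tz":0,"ax":0,"ay":0,"az":14.1},{"jaw":0.3,"tx":18.3,"ty":-36.8,"tz":0,"ax":0,"ay":0,"az":14.1},{"jaw":0.3,"tx":18.3,"ty":-36.8,"tz":0,"ax":0,"ay":0,"az":14.1},{"jaw":0.3,"tx":18.3,"ty":-36.8,"tz":0,"ax":0,"ay":0,"az":14.1},{"jaw":0.3,"tx":18.3,"ty":-36.8,"tz":0,"ax":0,"ay":0,"az":14.1},{"jaw":0.3,"tx":18.3,"ty":-36.8,"tz":0,"ax":0,"ay":0,"az":14.1},{"jaw":0.3,"tx":18.3,"ty":-36.8,"tz":0,"ax":0,"ay":0,"az":14.1},{"jaw":0.3,"tx":18.3,"ty":-36.8,"tz":0,"ax":0,"ay":0,"az":14.1}]'
```

```text
clock: 1.35
position: [0.4162, 0.1604, 0.2611]
ee_rot: [-0.0, 0.099, 0.995, 0.0]
contact_force: [0.4, 1.2, 0.1]
width: 0.0552
gripper_force: 0.0
clock: 2.6
position: [0.5996, -0.2067, 0.2616]
ee_rot: [-0.0, -0.024, 1.0, 0.0]
contact_force: [-0.9, -0.5, -0.9]
width: 0.0556
gripper_force: 0.0
```

```bash
python3 -m pendant '[{"jaw":0.3,"tx":0,"ty":0,"tz":-6,"ax":0,"ay":0,"az":0},{"jaw":0.3,"tx":0,"ty":0,"tz":-12,"ax":0,"ay":0,"az":0},{"jaw":0.3,"tx":0,"ty":0,"tz":-17,"ax":0,"ay":0,"az":0},{"jaw":0.3,"tx":0,"ty":0,"tz":-20,"ax":0,"ay":0,"az":0},{"jaw":0.3,"tx":0,"ty":0,"tz":-22,"ax":0,"ay":0,"az":0},{"jaw":0.3,"tx":0,"ty":0,"tz":-22,"ax":0,"ay":0,"az":0},{"jaw":0.3,"tx":-1,"ty":0,"tz":-22,"ax":0,"ay":0,"az":0},{"jaw":0.3,"tx":-2,"ty":0,"tz":-22,"ax":0,"ay":0,"az":0},{"jaw":0.3,"tx":-3,"ty":0,"tz":-22,"ax":0,"ay":0,"az":0}]'
python3 -m pendant '[{"jaw":0.3,"tx":-0.6,"ty":0,"tz":0,"ax":0,"ay":0,"az":0},{"jaw":0.3,"tx":-1.2,"ty":0,"tz":0,"ax":0,"ay":0,"az":0},{"jaw":0.3,"tx":-1.8,"ty":0,"tz":0,"ax":0,"ay":0,"az":0},{"jaw":0.3,"tx":-2.4,"ty":0,"tz":0,"ax":0,"ay":0,"az":0}]'
python3 - <<'E'
from rig import manip
from h import *
im=manip.get_image("scene"); cv2.imwrite("pics/s1.png",im["pixels"])
E
```

```text
clock: 3.72
position: [0.5693, -0.2088, 0.0424]
ee_rot: [0.001, -0.023, 1.0, -0.0]
contact_force: [-0.0, 0.3, -0.9]
width: 0.0554
gripper_force: 0.0
clock: 4.22
position: [0.547, -0.2093, 0.042]
ee_rot: [0.001, -0.023, 1.0, -0.001]
contact_force: [4.3, -0.6, 3.3]
width: 0.0556
gripper_force: 2.0
```

View pics/s1.png

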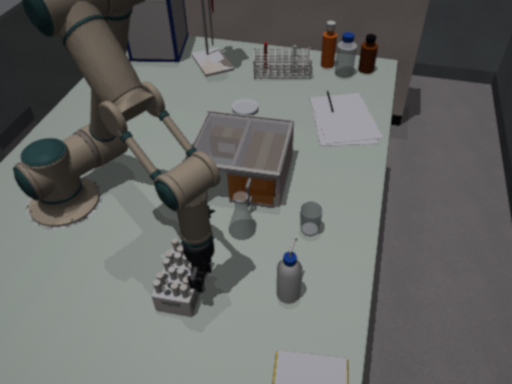

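The fingers at (200,265) are pushing the rack's long side and nothing else is touched. I'll continue to the lane.

```bash
python3 -m pendant '[{"jaw":0.3,"tx":-0.6,"ty":0,"tz":0,"ax":0,"ay":0,"az":0},{"jaw":0.3,"tx":-1.2,"ty":0,"tz":0,"ax":0,"ay":0,"az":0},{"jaw":0.3,"tx":-1.8,"ty":0,"tz":0,"ax":0,"ay":0,"az":0},{"jaw":0.3,"tx":-2.4,"ty":0,"tz":0,"ax":0,"ay":0,"az":0},{"jaw":0.3,"tx":-2.6,"ty":0,"tz":0,"ax":0,"ay":0,"az":0},{"jaw":0.3,"tx":-2.6,"ty":0,"tz":0,"ax":0,"ay":0,"az":0},{"jaw":0.3,"tx":2,"ty":0,"tz":0,"ax":0,"ay":0,"az":0},{"jaw":0.3,"tx":4,"ty":0,"tz":0,"ax":0,"ay":0,"az":0},{"jaw":0.3,"tx":4,"ty":0,"tz":0,"ax":0,"ay":0,"az":0}]'
cat > rk.py <<'E'
from rig import manip
from cab import *
for n in("top","scene"):
    im=manip.get_image(n);P=cloud(im);x,y,z=P[...,0],P[...,1],P[...,2]
    h=cv2.cvtColor(im["pixels"],cv2.COLOR_BGR2HSV)
    m=(z>.06)&(z<.08)&(x>.36)&(x<.56)&(y>-.34)&(y<.04)
    m=cv2.morphologyEx(m.astype(np.uint8),cv2.MORPH_OPEN,np.ones((2,2)))>0
    r,_=rect(P,m); c=cv2.boxPoints(r); print(n,r)
    O=np.array([517.97,131.18]);xc=np.array([-.0472,.9989]);yc=np.array([-.9989,-.0472])
    print("  in cabinet: x",round((np.array(r[0])-O)@xc,1),"y",round((np.array(r[0])-O)@yc,1))
    np.savez("last_"+n+".npz",**im)
E
python3 rk.py
```

```text
clock: 5.4
position: [0.5851, -0.2081, 0.04]
ee_rot: [-0.002, -0.024, 1.0, 0.001]
contact_force: [-0.3, 1.4, -0.4]
width: 0.0556
gripper_force: 0.0
top ((451.6666259765625, -131.2096710205078), (372.653564453125, 96.38604736328125), 71.6260986328125)
  in cabinet: x -259.0 y 78.6
scene ((487.8642272949219, -212.5885009765625), (125.18868255615234, 172.2986602783203), 12.050873756408691)
  in cabinet: x -342.0 y 46.3
```

```bash
python3 -m pendant '[{"jaw":0.3,"tx":0,"ty":0,"tz":6,"ax":0,"ay":0,"az":0},{"jaw":0.3,"tx":0,"ty":0,"tz":12,"ax":0,"ay":0,"az":0},{"jaw":0.3,"tx":0,"ty":-6,"tz":18,"ax":0,"ay":0,"az":-10},{"jaw":0.3,"tx":-4,"ty":-10,"tz":20,"ax":0,"ay":0,"az":-20},{"jaw":0.3,"tx":-8,"ty":-14,"tz":20,"ax":0,"ay":0,"az":-30},{"jaw":0.3,"tx":-11.9,"ty":-17,"tz":20,"ax":0,"ay":0,"az":-40},{"jaw":0.3,"tx":-11.9,"ty":-19,"tz":20,"ax":0,"ay":0,"az":-50},{"jaw":0.3,"tx":-11.9,"ty":-19,"tz":20,"ax":0,"ay":0,"az":-60},{"jaw":0.3,"tx":-11.9,"ty":-19,"tz":20,"ax":0,"ay":0,"az":-70},{"jaw":0.3,"tx":-11.9,"ty":-19,"tz":20,"ax":0,"ay":0,"az":-80}]'
python3 -m pendant '[{"jaw":0.3,"tx":0,"ty":0,"tz":0,"ax":0,"ay":0,"az":-10},{"jaw":0.3,"tx":0,"ty":0,"tz":0,"ax":0,"ay":0,"az":-10},{"jaw":0.3,"tx":0,"ty":0,"tz":0,"ax":0,"ay":0,"az":-10}]'
python3 -m pendant '[{"jaw":0.3,"tx":0,"ty":0,"tz":0,"ax":10,"ay":0.5,"az":0},{"jaw":0.3,"tx":0,"ty":0,"tz":0,"ax":20,"ay":1,"az":0},{"jaw":0.3,"tx":0,"ty":0,"tz":0,"ax":30,"ay":1.4,"az":0},{"jaw":0.3,"tx":0,"ty":0,"tz":0,"ax":40,"ay":1.9,"az":0},{"jaw":0.3,"tx":0,"ty":0,"tz":0,"ax":50,"ay":2.4,"az":0},{"jaw":0.3,"tx":0,"ty":0,"tz":0,"ax":55,"ay":2.6,"az":0},{"jaw":0.3,"tx":0,"ty":0,"tz":0,"ax":55,"ay":2.6,"az":0},{"jaw":0.3,"tx":0,"ty":0,"tz":0,"ax":55,"ay":2.6,"az":0}]'
python3 rk.py
python3 - <<'E'
from rig import manip
from scipy.spatial.transform import Rotation as R
s=manip.get_state();q=s["ee_rot"];print(R.from_quat(np.r_[q[1:],q[0]]).as_matrix().round(3) if 0 else R.from_quat([q[1],q[2],q[3],q[0]]).as_matrix().round(3),s["qpos"].round(2))
E
```

```text
clock: 6.75
position: [0.4647, -0.3977, 0.2406]
ee_rot: [-0.002, 0.627, 0.779, 0.0]
contact_force: [-0.5, -1.0, 0.4]
width: 0.056
gripper_force: 0.0
clock: 7.12
position: [0.466, -0.3982, 0.241]
ee_rot: [-0.001, 0.69, 0.724, -0.0]
contact_force: [-0.7, 0.1, -0.3]
width: 0.0555
gripper_force: 0.0
clock: 8.12
position: [0.467, -0.3985, 0.242]
ee_rot: [-0.334, 0.612, 0.642, 0.319]
contact_force: [0.3, 0.3, 0.4]
width: 0.0556
gripper_force: 0.0
top ((nan, nan), (0.0, 0.0), 0.0)
  in cabinet: x nan y nan
scene ((459.546142578125, -189.05819702148438), (96.0413818359375, 223.69247436523438), 2.482708692550659)
  in cabinet: x -317.1 y 73.5
[[-0.029  0.999 -0.039]
 [ 0.575  0.048  0.817]
 [ 0.818  0.001 -0.575]] [-1.05  0.77  0.98  0.49  2.23 -0.97]
```

```bash
python3 -m pendant '[{"jaw":0.3,"tx":0,"ty":0,"tz":-6,"ax":0,"ay":0,"az":0},{"jaw":0.3,"tx":0,"ty":0,"tz":-12,"ax":0,"ay":0,"az":0},{"jaw":0.3,"tx":0,"ty":0,"tz":-17,"ax":0,"ay":0,"az":0},{"jaw":0.3,"tx":0,"ty":0,"tz":-20,"ax":0,"ay":0,"az":0},{"jaw":0.3,"tx":0,"ty":0,"tz":-21,"ax":0,"ay":0,"az":0},{"jaw":0.3,"tx":0,"ty":0,"tz":-21,"ax":0,"ay":0,"az":0},{"jaw":0.3,"tx":-0.1,"ty":3,"tz":-21,"ax":0,"ay":0,"az":0},{"jaw":0.3,"tx":-0.3,"ty":6,"tz":-21,"ax":0,"ay":0,"az":0},{"jaw":0.3,"tx":-0.4,"ty":8,"tz":-21,"ax":0,"ay":0,"az":0}]'
python3 -m pendant '[{"jaw":0.3,"tx":0,"ty":1,"tz":0,"ax":0,"ay":0,"az":0},{"jaw":0.3,"tx":-0.1,"ty":2,"tz":0,"ax":0,"ay":0,"az":0},{"jaw":0.3,"tx":-0.15,"ty":3,"tz":0,"ax":0,"ay":0,"az":0},{"jaw":0.3,"tx":-0.2,"ty":4,"tz":0,"ax":0,"ay":0,"az":0},{"jaw":0.3,"tx":-0.25,"ty":5,"tz":0,"ax":0,"ay":0,"az":0},{"jaw":0.3,"tx":-0.3,"ty":6,"tz":0,"ax":0,"ay":0,"az":0},{"jaw":0.3,"tx":-0.35,"ty":7,"tz":0,"ax":0,"ay":0,"az":0},{"jaw":0.3,"tx":-0.4,"ty":8,"tz":0,"ax":0,"ay":0,"az":0},{"jaw":0.3,"tx":-0.45,"ty":9,"tz":0,"ax":0,"ay":0,"az":0},{"jaw":0.3,"tx":-0.5,"ty":10,"tz":0,"ax":0,"ay":0,"az":0}]'
python3 - <<'E'
exec(open("rk.py").read())
cv2.imwrite("pics/s2.png",im["pixels"])
E
```

```text
clock: 9.35
position: [0.4635, -0.3182, 0.0338]
ee_rot: [-0.333, 0.612, 0.643, 0.319]
contact_force: [-0.7, 1.0, 0.1]
width: 0.0556
gripper_force: 0.0
clock: 10.6
position: [0.4579, -0.218, 0.0313]
ee_rot: [-0.335, 0.612, 0.641, 0.319]
contact_force: [0.3, -3.8, 2.9]
width: 0.0557
gripper_force: 2.1
top ((446.7464599609375, -120.90313720703125), (365.711181640625, 64.72943878173828), 60.754940032958984)
  in cabinet: x -248.4 y 83.0
scene ((454.2655334472656, -155.3268585205078), (105.82390594482422, 321.81951904296875), 3.856595516204834)
  in cabinet: x -283.2 y 77.2
```

View pics/s2.png

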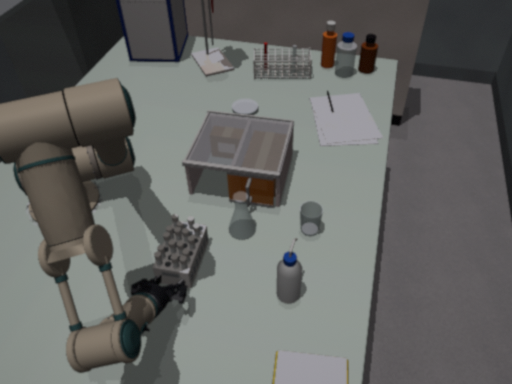

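The fingers at (165,292) are pushing the rack's rear end squarely. The rack is at (182,245), well clear of the flask at (242,215).

```bash
python3 -m pendant '[{"jaw":0.3,"tx":-0.05,"ty":1,"tz":0,"ax":0,"ay":0,"az":0},{"jaw":0.3,"tx":-0.1,"ty":2.2,"tz":0,"ax":0,"ay":0,"az":0},{"jaw":0.3,"tx":-0.15,"ty":3.4,"tz":0,"ax":0,"ay":0,"az":0},{"jaw":0.3,"tx":-0.2,"ty":4.6,"tz":0,"ax":0,"ay":0,"az":0},{"jaw":0.3,"tx":-0.3,"ty":6,"tz":0,"ax":0,"ay":0,"az":0},{"jaw":0.3,"tx":-0.35,"ty":7.5,"tz":0,"ax":0,"ay":0,"az":0},{"jaw":0.3,"tx":-0.4,"ty":9,"tz":0,"ax":0,"ay":0,"az":0},{"jaw":0.3,"tx":-0.5,"ty":10.5,"tz":0,"ax":0,"ay":0,"az":0},{"jaw":0.3,"tx":-0.6,"ty":12,"tz":0,"ax":0,"ay":0,"az":0},{"jaw":0.3,"tx":-0.6,"ty":13,"tz":0,"ax":0,"ay":0,"az":0}]'
sed -i 's/(y>-.34)&(y<.04)/(y>manip.get_state()["position"][1]+.02)\&(y<.16)\&(x<.53)/' rk.py
sed -i 's/(z>.06)&(z<.08)/(z>.06)\&(z<.115)/' rk.py
python3 rk.py
python3 - <<'E'
import numpy as np,cv2
a=np.load("last_scene.npz")["pixels"][90:290,120:340];b=np.load("last_top.npz")["pixels"][150:300,140:400]
a=cv2.resize(a,(500,455));b=cv2.resize(b,None,fx=1.15,fy=1.15)
c=np.zeros((455,800,3),np.uint8);c[:,:500]=a;c[:b.shape[0],500:500+b.shape[1]]=b[:,:300];cv2.imwrite("pics/s3.png",c)
E
```

```text
clock: 11.95
position: [0.4516, -0.0875, 0.0316]
ee_rot: [-0.335, 0.612, 0.641, 0.319]
contact_force: [-0.2, -2.5, -0.4]
width: 0.0555
gripper_force: 1.3
top ((nan, nan), (0.0, 0.0), 0.0)
  in cabinet: x nan y nan
scene ((425.93365478515625, 49.102943420410156), (231.5321807861328, 151.25228881835938), 69.22863006591797)
  in cabinet: x -77.6 y 95.8
```

View pics/s3.png

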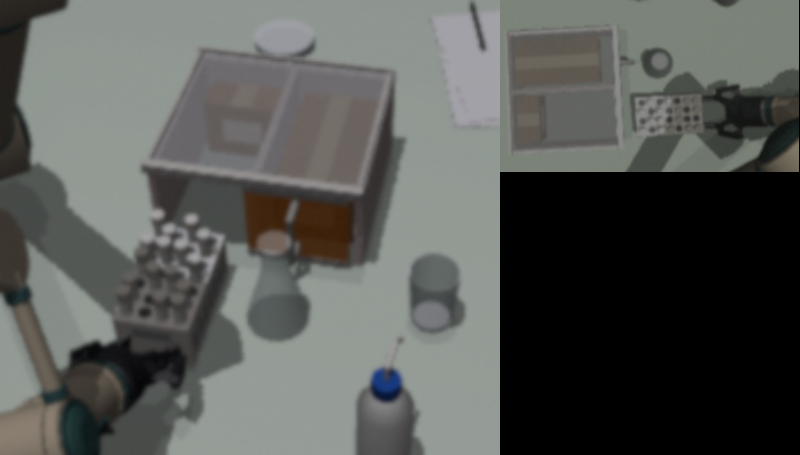

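The scene crop shows the rack lined up before the open bay, with its rear at (150,340). In the top crop it spans (633,95) to (703,133), straight in front of the near bay. I'll measure it from the top depth.

```bash
cat > m.py <<'E'
from h import *
import sys
T=dict(np.load("last_top.npz"));P=cloud(T);x,y,z=P[...,0],P[...,1],P[...,2]
p=float(sys.argv[1])
m=(z>.055)&(z<.122)&(x>.36)&(x<.53)&(y>p)&(y<.115)
k,l,st,c=cv2.connectedComponentsWithStats(m.astype(np.uint8));i=1+st[1:,4].argmax();m=l==i
r,n=rect(P,m);print(r,n)
O=np.array([517.97,131.18]);A=np.array([[-.0472,.9989],[-.9989,-.0472]])
q=(P[m][:,:2]*1000-O)@A.T
for lo in range(-200,-10,30):
    s=q[(q[:,0]>lo)&(q[:,0]<lo+30)]
    if len(s)>20: print(lo,"y",s[:,1].min().round(1),s[:,1].max().round(1))
print("x",q[:,0].min(),q[:,0].max())
E
python3 m.py -0.075
```

```text
((444.1370849609375, 3.7515869140625), (100.16261291503906, 160.49807739257812), 2.4265918731689453) 1906
-200 y 30.0 130.2
-170 y 29.9 129.8
-140 y 29.9 129.6
-110 y 30.8 129.7
-80 y 30.1 129.2
-50 y 31.7 127.4
x -204.23745935236215 -43.628693006772814
```

```bash
python3 -m pendant '[{"jaw":0.3,"tx":0.05,"ty":0.8,"tz":0,"ax":0,"ay":0,"az":0},{"jaw":0.3,"tx":0.1,"ty":1.6,"tz":0,"ax":0,"ay":0,"az":0},{"jaw":0.3,"tx":0.15,"ty":2.4,"tz":0,"ax":0,"ay":0,"az":0},{"jaw":0.3,"tx":0.2,"ty":3.2,"tz":0,"ax":0,"ay":0,"az":0},{"jaw":0.3,"tx":0.2,"ty":4,"tz":0,"ax":0,"ay":0,"az":0},{"jaw":0.3,"tx":0.2,"ty":4.8,"tz":0,"ax":0,"ay":0,"az":0},{"jaw":0.3,"tx":0.15,"ty":5.6,"tz":0,"ax":0,"ay":0,"az":0},{"jaw":0.3,"tx":0.1,"ty":6.4,"tz":0,"ax":0,"ay":0,"az":0},{"jaw":0.3,"tx":0.1,"ty":7.2,"tz":0,"ax":0,"ay":0,"az":0},{"jaw":0.3,"tx":0.05,"ty":8,"tz":0,"ax":0,"ay":0,"az":0}]'
python3 rk.py >/dev/null; python3 m.py 0.01
```

```text
clock: 13.3
position: [0.4524, -0.0082, 0.0313]
ee_rot: [-0.335, 0.612, 0.641, 0.319]
contact_force: [0.3, -5.2, 3.3]
width: 0.0556
gripper_force: 2.2
((446.1532287597656, 62.245025634765625), (103.34278869628906, 101.84638214111328), 89.52609252929688) 1259
-140 y 26.5 125.8
-110 y 25.8 125.4
-80 y 26.3 125.8
-50 y 25.8 124.9
-20 y 27.3 123.3
x -119.411805992602 -11.218377582681867
```

```bash
python3 -m pendant '[{"jaw":0.3,"tx":-0.05,"ty":1,"tz":0,"ax":0,"ay":0,"az":0},{"jaw":0.3,"tx":-0.1,"ty":2,"tz":0,"ax":0,"ay":0,"az":0},{"jaw":0.3,"tx":-0.15,"ty":3,"tz":0,"ax":0,"ay":0,"az":0},{"jaw":0.3,"tx":-0.2,"ty":4,"tz":0,"ax":0,"ay":0,"az":0},{"jaw":0.3,"tx":-0.25,"ty":5,"tz":0,"ax":0,"ay":0,"az":0},{"jaw":0.3,"tx":-0.3,"ty":6,"tz":0,"ax":0,"ay":0,"az":0},{"jaw":0.3,"tx":-0.35,"ty":7,"tz":0,"ax":0,"ay":0,"az":0},{"jaw":0.3,"tx":-0.4,"ty":8,"tz":0,"ax":0,"ay":0,"az":0},{"jaw":0.3,"tx":-0.45,"ty":9,"tz":0,"ax":0,"ay":0,"az":0},{"jaw":0.3,"tx":-0.5,"ty":10,"tz":0,"ax":0,"ay":0,"az":0}]'
python3 rk.py >/dev/null
python3 - <<'E'
import numpy as np,cv2
a=np.load("last_scene.npz")["pixels"][90:290,120:340];b=np.load("last_top.npz")["pixels"][150:300,140:300]
c=np.zeros((455,800,3),np.uint8);c[:,:400]=cv2.resize(a,(400,364)).copy()[:0].shape and 0 if 0 else 0
a=cv2.resize(a,(400,364));b=cv2.resize(b,(400,375));c[:364,:400]=a;c[:375,400:]=b;cv2.imwrite("pics/s4.png",c)
E
```

```text
clock: 14.65
position: [0.4474, 0.092, 0.0313]
ee_rot: [-0.335, 0.612, 0.641, 0.319]
contact_force: [-0.3, -1.9, -1.1]
width: 0.0559
gripper_force: 0.9
```

View pics/s4.png

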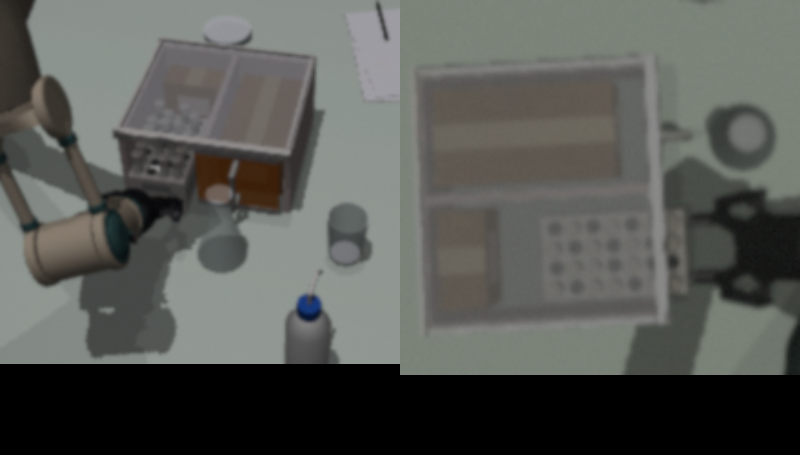

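The rack is straight and mostly in the bay, with about 20 mm still outside (rear at top crop (688,255), rail front at (667,255)). The flask and bar are clear. Final push next.

```bash
python3 -m pendant '[{"jaw":0.3,"tx":-0.05,"ty":0.8,"tz":0,"ax":0,"ay":0,"az":0},{"jaw":0.3,"tx":-0.1,"ty":1.6,"tz":0,"ax":0,"ay":0,"az":0},{"jaw":0.3,"tx":-0.1,"ty":2.4,"tz":0,"ax":0,"ay":0,"az":0},{"jaw":0.3,"tx":-0.15,"ty":3.2,"tz":0,"ax":0,"ay":0,"az":0},{"jaw":0.3,"tx":-0.2,"ty":3.9,"tz":0,"ax":0,"ay":0,"az":0},{"jaw":0.3,"tx":-0.2,"ty":4.4,"tz":0,"ax":0,"ay":0,"az":0},{"jaw":0.3,"tx":-0.2,"ty":4.4,"tz":0,"ax":0,"ay":0,"az":0}]'
python3 -m pendant '[{"jaw":0.3,"tx":0.1,"ty":-3,"tz":0,"ax":0,"ay":0,"az":0},{"jaw":0.3,"tx":0.3,"ty":-6,"tz":0,"ax":0,"ay":0,"az":0},{"jaw":0.3,"tx":0.6,"ty":-12,"tz":0,"ax":0,"ay":0,"az":0},{"jaw":0.3,"tx":0.9,"ty":-18,"tz":0,"ax":0,"ay":0,"az":0},{"jaw":0.3,"tx":0.9,"ty":-20,"tz":5,"ax":0,"ay":0,"az":0},{"jaw":0.3,"tx":0.9,"ty":-20,"tz":11,"ax":0,"ay":0,"az":0},{"jaw":0.3,"tx":0.9,"ty":-20,"tz":17,"ax":0,"ay":0,"az":0},{"jaw":0.3,"tx":0.9,"ty":-20,"tz":22,"ax":0,"ay":0,"az":0},{"jaw":0.3,"tx":0.9,"ty":-20,"tz":22,"ax":0,"ay":0,"az":0}]'
python3 rk.py >/dev/null
python3 - <<'E'
import numpy as np,cv2
a=np.load("last_scene.npz")["pixels"][100:250,170:330];b=np.load("last_top.npz")["pixels"][150:300,140:300]
c=np.zeros((375,800,3),np.uint8)
a=cv2.resize(a,(400,375));b=cv2.resize(b,(400,375));c[:,:400]=a;c[:,400:]=b;cv2.imwrite("pics/s5.png",c)
E
```

```text
clock: 15.62
position: [0.4448, 0.1361, 0.0313]
ee_rot: [-0.335, 0.612, 0.642, 0.319]
contact_force: [-0.0, -0.6, -0.2]
width: 0.0555
gripper_force: 0.0
clock: 16.75
position: [0.4549, -0.0648, 0.2538]
ee_rot: [-0.332, 0.612, 0.643, 0.319]
contact_force: [-1.0, -0.8, -1.1]
width: 0.0558
gripper_force: 0.0
```

View pics/s5.png

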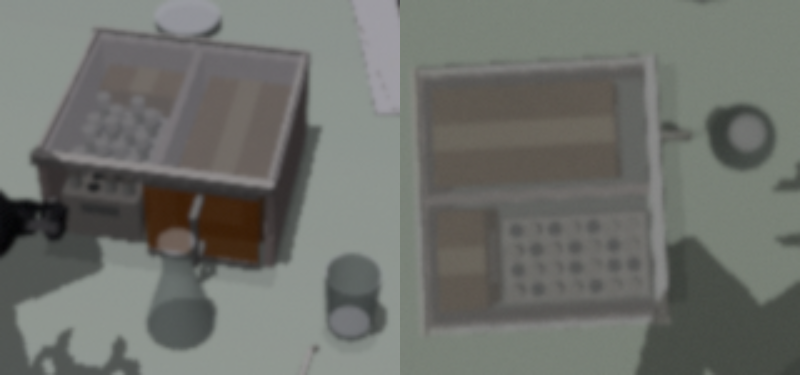

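The rack is straight inside bay_a (its block spans about x 500–648 in the right crop). The door is still over bay_b with its bar at (685,133), and the flask at (742,135) is still standing. I'll check the depth in the bay and the bar position.

Run:
```python
from h import *
T=dict(np.load("last_top.npz"));S=dict(np.load("last_scene.npz"))
O=np.array([517.97,131.18]);A=np.array([[-.0472,.9989],[-.9989,-.0472]])
c=lambda p:((A@(np.array(p)[:2]*1000-O))).round(1)
g=cv2.cvtColor(T["pixels"],cv2.COLOR_BGR2GRAY).astype(float)
# mean profile along u over the rack's rows
print("profile",[(u,int(g[238:266,u].mean())) for u in range(172,190)])
for u in(180,181): print("rack front x if u",u,c(ray(T,u,253,.072)))
# rear bottom/top edge in scene: crop (65..145, 180) top rear edge, bottom (62..140,237)
for (a,b,z) in((64,187,.072),(142,194,.072),(66,228,.0),(142,238,.0)): print("rear",c(ray(S,170+a*.4,100+b*.4,z)))
print("bar top",c(ray(S,170+197*.4,100+197*.4,.115)),"top view tip",[ (c(ray(T,140+(a-400)/2.5,150+132/2.5,.115)),ray(T,140+(a-400)/2.5,150+132/2.5,.115).round(4)) for a in(685,691)])
print("bar in depth",end=" ")
P=cloud(T);m=(P[...,2]>.1)&(P[...,2]<.125)&(P[...,0]>.5)&(P[...,0]<.65)&(P[...,1]>.06)&(P[...,1]<.1);print(m.sum(),np.median(P[m],0),P[m].min(0),P[m].max(0))
P=cloud(S);m=(P[...,2]>.1)&(P[...,2]<.125)&(P[...,0]>.5)&(P[...,0]<.65)&(P[...,1]>.06)&(P[...,1]<.1);print(m.sum(),np.median(P[m],0),P[m].min(0),P[m].max(0))
```

```text
profile [(172, 92), (173, 90), (174, 84), (175, 82), (176, 84), (177, 84), (178, 83), (179, 84), (180, 92), (181, 101), (182, 106), (183, 107), (184, 105), (185, 100), (186, 97), (187, 96), (188, 97), (189, 101)]
rack front x if u 180 [181.6  71.3]
rack front x if u 181 [178.7  71.4]
rear [ 16.7 120. ]
rear [23.1 20.6]
rear [ 15.1 124.9]
rear [16.4 23.5]
bar top [-13.1 -59.3] top view tip [(array([-42.5, -61. ]), array([0.5809, 0.0916, 0.115 ])), (array([-49.3, -60.6]), array([0.5808, 0.0848, 0.115 ]))]
bar in depth 18 [0.57884284 0.09161994 0.11819673] [0.57437553 0.0859786  0.10998681] [0.58324206 0.09728856 0.12340776]
27 [0.58286266 0.08692285 0.11471721] [0.57744837 0.08167387 0.10197792] [0.58690801 0.0995016  0.1231097 ]
```

```bash
python3 -m pendant '[{"jaw":0.3,"tx":0,"ty":0,"tz":1,"ax":-10,"ay":-0.5,"az":0},{"jaw":0.3,"tx":2,"ty":3,"tz":1,"ax":-20,"ay":-1,"az":0},{"jaw":0.3,"tx":4,"ty":5,"tz":1,"ax":-30,"ay":-1.4,"az":0},{"jaw":0.3,"tx":6,"ty":8,"tz":1,"ax":-40,"ay":-1.9,"az":0},{"jaw":0.3,"tx":8,"ty":11,"tz":1,"ax":-50,"ay":-2.4,"az":0},{"jaw":0.3,"tx":10,"ty":13,"tz":1,"ax":-55,"ay":-2.6,"az":0},{"jaw":0.3,"tx":12.5,"ty":15.5,"tz":1,"ax":-55,"ay":-2.6,"az":0},{"jaw":0.3,"tx":12.5,"ty":15.5,"tz":1,"ax":-55,"ay":-2.6,"az":0},{"jaw":0.3,"tx":12.5,"ty":15.5,"tz":1,"ax":-55,"ay":-2.6,"az":0},{"jaw":0.3,"tx":12.5,"ty":15.5,"tz":1,"ax":-55,"ay":-2.6,"az":0}]'
```

```text
clock: 18.1
position: [0.5786, 0.0892, 0.2605]
ee_rot: [-0.001, 0.691, 0.723, -0.001]
contact_force: [0.1, -0.3, -0.0]
width: 0.0553
gripper_force: 0.0
```

```bash
python3 -m pendant '[{"jaw":0.3,"tx":0.1,"ty":0,"tz":-5,"ax":0,"ay":0,"az":0},{"jaw":0.3,"tx":0.1,"ty":0,"tz":-10,"ax":0,"ay":0,"az":0},{"jaw":0.3,"tx":0.1,"ty":0,"tz":-13,"ax":0,"ay":0,"az":0},{"jaw":0.3,"tx":0.1,"ty":0,"tz":-15,"ax":0,"ay":0,"az":0},{"jaw":0.3,"tx":0.1,"ty":0,"tz":-16.5,"ax":0,"ay":0,"az":0},{"jaw":0.3,"tx":0.1,"ty":0,"tz":-17.3,"ax":0,"ay":0,"az":0},{"jaw":0.3,"tx":0.1,"ty":0,"tz":-17.3,"ax":0,"ay":0,"az":0}]'
python3 -m pendant '[{"jaw":-1,"tx":0,"ty":0,"tz":0,"ax":0,"ay":0,"az":0},{"jaw":-1,"tx":0,"ty":0,"tz":0,"ax":0,"ay":0,"az":0},{"jaw":-1,"tx":0,"ty":0,"tz":0,"ax":0,"ay":0,"az":0},{"jaw":-1,"tx":0,"ty":0,"tz":0,"ax":0,"ay":0,"az":0},{"jaw":-1,"tx":0,"ty":0,"tz":0,"ax":0,"ay":0,"az":0},{"jaw":-1,"tx":0,"ty":0,"tz":0,"ax":0,"ay":0,"az":0}]' 20
```

```text
clock: 18.98
position: [0.5803, 0.0901, 0.0883]
ee_rot: [-0.0, 0.691, 0.723, -0.0]
contact_force: [-0.1, -0.5, 0.2]
width: 0.0553
gripper_force: 0.0
clock: 19.73
position: [0.581, 0.0904, 0.0891]
ee_rot: [0.001, 0.69, 0.723, 0.001]
contact_force: [0.4, 0.1, 5.2]
width: 0.0087
gripper_force: 22.1
```

```bash
python3 -m pendant '[{"jaw":-1,"tx":-1.2,"ty":-0.05,"tz":0,"ax":0,"ay":0,"az":0},{"jaw":-1,"tx":-2.4,"ty":-0.1,"tz":0,"ax":0,"ay":0,"az":0},{"jaw":-1,"tx":-3.6,"ty":-0.15,"tz":0,"ax":0,"ay":0,"az":0},{"jaw":-1,"tx":-4.8,"ty":-0.25,"tz":0,"ax":0,"ay":0,"az":0},{"jaw":-1,"tx":-6,"ty":-0.3,"tz":0,"ax":0,"ay":0,"az":0},{"jaw":-1,"tx":-7.2,"ty":-0.35,"tz":0,"ax":0,"ay":0,"az":0},{"jaw":-1,"tx":-8.4,"ty":-0.4,"tz":0,"ax":0,"ay":0,"az":0},{"jaw":-1,"tx":-9.6,"ty":-0.45,"tz":0,"ax":0,"ay":0,"az":0},{"jaw":-1,"tx":-10.8,"ty":-0.5,"tz":0,"ax":0,"ay":0,"az":0},{"jaw":-1,"tx":-12,"ty":-0.55,"tz":0,"ax":0,"ay":0,"az":0}]'
python3 -m pendant '[{"jaw":-1,"tx":-0.3,"ty":0,"tz":0,"ax":0,"ay":0,"az":0},{"jaw":-1,"tx":-0.6,"ty":-0.05,"tz":0,"ax":0,"ay":0,"az":0},{"jaw":-1,"tx":-0.8,"ty":-0.05,"tz":0,"ax":0,"ay":0,"az":0},{"jaw":-1,"tx":-0.8,"ty":-0.05,"tz":0,"ax":0,"ay":0,"az":0}]'
```

```text
clock: 20.98
position: [0.4607, 0.0848, 0.089]
ee_rot: [0.001, 0.69, 0.723, 0.001]
contact_force: [1.7, 0.5, 6.2]
width: 0.0092
gripper_force: 22.2
clock: 21.48
position: [0.4524, 0.0844, 0.089]
ee_rot: [0.001, 0.69, 0.723, 0.001]
contact_force: [0.6, 0.6, 7.6]
width: 0.0094
gripper_force: 22.3
```

Creeping on to the stop in small steps.

```bash
python3 -m pendant '[{"jaw":-1,"tx":-0.1,"ty":0,"tz":0,"ax":0,"ay":0,"az":0},{"jaw":-1,"tx":-0.2,"ty":0,"tz":0,"ax":0,"ay":0,"az":0},{"jaw":-1,"tx":-0.3,"ty":0,"tz":0,"ax":0,"ay":0,"az":0},{"jaw":-1,"tx":-0.3,"ty":0,"tz":0,"ax":0,"ay":0,"az":0}]'
python3 -m pendant '[{"jaw":-1,"tx":-0.1,"ty":0,"tz":0,"ax":0,"ay":0,"az":0},{"jaw":-1,"tx":-0.2,"ty":0,"tz":0,"ax":0,"ay":0,"az":0},{"jaw":-1,"tx":-0.2,"ty":0,"tz":0,"ax":0,"ay":0,"az":0}]'
```

```text
clock: 21.98
position: [0.4519, 0.0844, 0.089]
ee_rot: [0.002, 0.69, 0.723, 0.002]
contact_force: [5.2, 1.1, 3.4]
width: 0.009
gripper_force: 22.2
clock: 22.35
position: [0.452, 0.0844, 0.0891]
ee_rot: [0.003, 0.691, 0.723, 0.003]
contact_force: [9.6, 0.6, -2.0]
width: 0.0095
gripper_force: 22.2
```

```bash
python3 -m pendant '[{"jaw":-1,"tx":-0.15,"ty":0,"tz":0,"ax":0,"ay":0,"az":0},{"jaw":-1,"tx":-0.3,"ty":0,"tz":0,"ax":0,"ay":0,"az":0},{"jaw":-1,"tx":-0.4,"ty":0,"tz":0,"ax":0,"ay":0,"az":0},{"jaw":-1,"tx":-0.4,"ty":0,"tz":0,"ax":0,"ay":0,"az":0}]'
python3 -m pendant '[{"jaw":-0.5,"tx":0.8,"ty":0,"tz":0,"ax":0,"ay":0,"az":0},{"jaw":-0.2,"tx":0.8,"ty":0,"tz":0,"ax":0,"ay":0,"az":0},{"jaw":0.2,"tx":0.8,"ty":0,"tz":0,"ax":0,"ay":0,"az":0},{"jaw":0.2,"tx":0.8,"ty":0,"tz":0,"ax":0,"ay":0,"az":0}]'
```

```text
clock: 22.85
position: [0.452, 0.0844, 0.0891]
ee_rot: [0.006, 0.691, 0.723, 0.006]
contact_force: [17.5, 1.3, -10.1]
width: 0.0089
gripper_force: 23.0
clock: 23.35
position: [0.4504, 0.0843, 0.0881]
ee_rot: [-0.001, 0.69, 0.723, -0.001]
contact_force: [0.2, 0.4, 0.4]
width: 0.0516
gripper_force: 0.0
```

```bash
python3 -m pendant '[{"jaw":0.2,"tx":0.1,"ty":0,"tz":3,"ax":0,"ay":0,"az":0},{"jaw":0.2,"tx":0.1,"ty":0,"tz":8,"ax":0,"ay":0,"az":0},{"jaw":0.2,"tx":0.1,"ty":0,"tz":13,"ax":0,"ay":0,"az":0},{"jaw":0.2,"tx":-2,"ty":-5,"tz":17,"ax":0,"ay":0,"az":0},{"jaw":0.2,"tx":-5,"ty":-10,"tz":18,"ax":0,"ay":0,"az":0},{"jaw":0.2,"tx":-8,"ty":-16,"tz":18,"ax":0,"ay":0,"az":0},{"jaw":0.2,"tx":-11,"ty":-21,"tz":18,"ax":0,"ay":0,"az":0},{"jaw":0.2,"tx":-11,"ty":-25,"tz":18,"ax":0,"ay":0,"az":0},{"jaw":0.2,"tx":-11,"ty":-25,"tz":18,"ax":0,"ay":0,"az":0}]'
python3 rk.py >/dev/null
python3 - <<'E'
import sys;sys.path.insert(0,".")
from h import *
import numpy as np,cv2
T=dict(np.load("last_top.npz"));S=dict(np.load("last_scene.npz"))
a=S["pixels"][100:310,150:350];b=T["pixels"][120:270,140:300]
c=np.zeros((420,800,3),np.uint8)
a=cv2.resize(a,(400,420));b=cv2.resize(b,(400,375));c[:,:400]=a;c[:375,400:]=b;cv2.imwrite("pics/s6.png",c)
P=cloud(T);m=(P[...,2]>.1)&(P[...,2]<.125)&(P[...,0]>.4)&(P[...,0]<.65)&(P[...,1]>.055)&(P[...,1]<.1);print(m.sum(),np.median(P[m],0),P[m].min(0),P[m].max(0))
for n,xl,yl,zl in(("flask",(.5,.65),(-.03,.06),(.125,.15)),("beaker",(.72,.83),(.02,.12),(.03,.12)),("bottle",(.7,.82),(-.22,-.1),(.044,.19))):
    m=(P[...,0]>xl[0])&(P[...,0]<xl[1])&(P[...,1]>yl[0])&(P[...,1]<yl[1])&(P[...,2]>zl[0])&(P[...,2]<zl[1]); print(n,rect(P,m))
E
```

```text
clock: 24.48
position: [0.3407, -0.1679, 0.2683]
ee_rot: [0.0, 0.692, 0.722, -0.0]
contact_force: [-0.8, 0.5, -0.8]
width: 0.0513
gripper_force: 0.0
26 [0.44854382 0.08991603 0.11654441] [0.44487052 0.08151686 0.10819053] [0.45387133 0.09843408 0.12406958]
flask (((578.8409423828125, 24.53748321533203), (39.167388916015625, 39.39055633544922), 88.0097427368164), 177)
beaker (((774.0849609375, 71.33038330078125), (65.62303924560547, 64.78691101074219), 46.17360305786133), 219)
bottle (((756.8764038085938, -158.66006469726562), (63.851924896240234, 75.8636245727539), 30.41919708251953), 506)
```

View pics/s6.png

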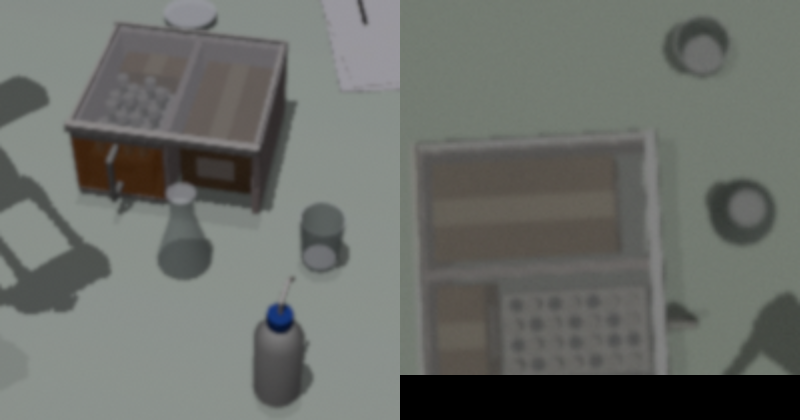

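The amber door covers bay_a (left crop, (120,165)) with its bar at x = 0.449, which is the predicted stop. The rack is inside, and the flask, beaker and bottle haven't moved.

```bash
python3 -c "
from rig import manip
print(manip.sign_off())"
```

```text
the job is handed in; nothing more can be done
None
```

The job is handed in: the rack is fully inside bay_a, the bay nearer the robot, the amber door is closed over it up to its stop, and the flask, wash bottle and beaker stand where they were (about 24.5 s used).

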